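# Load the die carrier past the spring guard

## Robot

A 7-joint arm with a two-finger parallel gripper is mounted at the origin on the work surface; the furniture and walls round the work are solid. World frame = base frame: x ahead of the robot, y to its left, z up, the work surface at z = 0. Lengths are in m, angles in rad, forces in N, time in s.
With the tool pointing down it reaches from about 0.35 to 0.9 m from the base axis. Payload 8.1 kg.
Tool frame: the origin (TCP) lies midway between the tips of the shut fingers; the grasp point (between the pads) lies 19 mm behind it; z points along the fingers, y is the direction in which the jaws open and shut (so a half turn about z gives the same grasp; the last joint's range is limited). The gripper opens to 92 mm and grips with 3 to 60 N. Pads are 19 mm wide; open, the fingers measure 130 mm over their backs; the gripper's body (75 mm by 190 mm) begins 47 mm behind the grasp point.
Start: joints at [1.224, 0.434, 0.025, 1.573, -0.012, 1.134, -0.075], TCP at [0.151, -0.607, 0.227] pointing down, gripper open.
Joint ranges: [-2.62, 2.62], [-0.44, 2.09], [-1.27, 1.32], [0.08, 2.57], [-1.32, 4.46], [0.12, 2], [-2.74, 2.74]. Speed limits (rad/s): [2.22, 2.22, 3.01, 3.01, 3.14, 3.14, 3.14].

## Interface

Orientations are given as a rotation vector (axis times angle).
In Python, from cell import monitor, get_image, get_calibration, workorder, look_for, masks_of gives the robot as it stands.
- The arm moves only by the shell command python3 -m crank 'ROWS' [FORCE]. ROWS is JSON, a list of rows, each a list of 3 entries, a list of its own where there are three numbers: the shift along the tool's x, y, z in cm, then the turn about the tool's z in degrees, then the closure in counts, from 0 (fully open) to 255 (shut). A call has 1 to 5 rows; each row shifts and turns the commanded pose from where the row before left it, along the tool's axes as they then stand; what a row does not reach is not made up. A row lasts 1/10 s, in which the tool goes at most 50 mm and 8.59 degrees, less where a joint would pass 70% of its speed; a pose out of reach is approached as far as the arm can. A call with a gripper value outside its range is refused whole. The fingers move at their own pace and stop on an object; FORCE is the grip in N (left out, the last holds). Time passes only in rows, so rows that do not move let the fingers close. It gives the time, the measured TCP pose, the force and the opening at its end, in the units of the state.
- monitor.observe(): the state, without advancing time (a new reading comes with each control period).
- get_image(name): name is "scene" or "side" or "wrist"; returns (picture, depth): 420x560x3 uint8, red, green, blue; 420x560 float32, m along the optical axis (not along the pixel's ray), 0 where there is no reading.
- get_calibration(name): a dict with "fx", "fy", "cx", "cy" (pixels), "R" (3x3) and "t" (3): a world point X has camera coordinates R X + t. Camera axes: x right, y down, z forward; pixel columns grow to the right and rows downward; lengths in m; the calibration is good to about 2 mm. The wrist camera is an equidistant fisheye: a pixel r from the principal point sees the ray r / f radians off the axis. A picture is of the moment at which its call begins: read the wrist's pose just before it. get_calibration takes no time and is no camera call; for the wrist camera it gives the pose at the moment of the call.
- workorder.sign_off(): hands the job in, once; it reports no verdict.
Trained networks look in the newest picture that a camera, given by its name, has taken for a name from the list of things; names that differ only in an ending like _2 or _b are one class to them, and where a whole thing is asked for, a point or a joint stands for the part that bears it (a point fixed in the world has none). Each returns a list of dicts, best first, with "score" (0 to 1); they miss things now and then, are a little off and sometimes report something else, mostly with a low value. They report only what shows in the picture. A call takes as long as a camera call.
- look_for(label, camera): "location" ([x, y, z] in m, in world coordinates, good to about 4 mm: the middle of the surface that is visible of it).
- masks_of(label, camera): "region" (420x560 bool, what is visible of it).
The state is a dict: "clock": time; "joints": joint angles; "dq": joint speeds; "joint_efforts": joint torques, N m; "position": TCP position; "ee_rot": TCP orientation; "force": force on the tool from outside, world axes, zero at the start; "ft_torque": the same for the moment, N m; "width": opening from 0.0 (shut) to 1.0 (fully open).
Only numpy, scipy, OpenCV 4.12 (cv2) and the standard library are available. Lean on these libraries where they do the work, as an engineer would, in place of code of your own. Each camera call takes 0.05 s, during which the arm holds its last target.

## Task

Gently slide the die carrier, nose first, into the rails of the wax-injector dock so that it pushes the spring-hinged guard aside, and on until its nose is seated against the padded stop hidden inside the hood. The stop is set to a different depth each time, so feel for it and press it only lightly, without squashing its pad; then let go and leave the carrier seated, with the guard swung shut behind it and the other things on the bench left alone.

Things in the scene. Friction and masses are not known exactly. Their poses are not given: they have to be found in the camera images.
- dock: Fixed dock, mostly aluminium and steel: base plate 249x104 mm, top at z = 6 mm. Origin on the bench under the middle of the guard plane; +x is the way in, z up. The plate runs from x = -65 to +184 mm; the part up to x = -45 is an open apron. Two steel rails from x = -15 to +135 mm make a T-slot along y = 0 that cannot be loaded from above.
- carrier: Loose die carrier, about 0.35 kg, 92 mm long with its nose, 90 mm high. Origin at the centre of the foot's underside, +x towards the nose, z up. Steel foot 56x52x8 mm (its front 8 mm narrowed to 42 mm), aluminium block 56x36 mm on it up to z = 44 mm, and a black upright finger grip on top. The round wax pot with its tall open lid (fixed) stands to its right: come over it from well above.
- guard (a joint): Angle of the guard, a steel leaf 56 mm long across the path above the rails (z = 25 to 47 mm), rad: 0 shut, up to 1.45 as it swings inward (dock +x) about its upright hinge. A light spring shuts it: about 1 N at the free edge, up to about 5 N of drag on a passing carrier. It shuts once the block's back is 52 mm past the guard plane.
- guard_hinge (a point): Hinge axis of the guard, at x = 0, y = +40, z = 36 mm in the dock frame; the shut leaf runs from here to dock y = -16 mm.
- hood_mouth (a point): Middle of the grey hood's opening (28 mm wide, 37 mm high from the lips' level up to the roof), at x = 138, y = 0, z = 35 mm in the dock frame; the hood is 44 mm wide, 55 mm high. Out of sight inside it is a sprung rubber pad (about 4 N/mm, 7 mm travel) whose face stands 149 to 164 mm from the guard plane, differently each time.
- seat_pin (a joint): Presence pin standing 6 mm out of the hidden pad, m: 0 untouched, 0.006 when the nose just meets the pad, more as the pad is pressed in (do not pass 0.011, about 20 N). Pushes back with less than 1 N, less than the carrier's friction.
- fitting: Bystander: violet wax fittings, 48x60x23 mm, origin at the centre of its underside.
- xblock: Bystander: violet cross-shaped wax block, 66x78x24 mm, origin at the centre of its underside.
- slot_mouth (a point): Middle of the T-slot's front end on the plate's top, at x = -15, y = 0, z = 6 mm in the dock frame. The slot is 57 mm wide and 10.5 mm high under overhanging lips, 41 mm wide between the lips, whose top is at z = 21.5 mm. Side guides flare outward in front of it, from 57 mm apart here to about 82 mm at x = -45.
- grip (a point): Middle of the carrier's finger grip, 67 mm above the foot's underside. The grip is 30 mm long (carrier x), 14 mm thick (carrier y), z = 44 to 90 mm. Take it across its thickness with the fingertips above z = 48 mm, so that the hand clears the guard and the hood.
- nose_tip (a point): Tip of the carrier's nose, at x = 64, y = 0, z = 29 mm in the carrier frame; the nose is 20 mm wide and 18 mm high and sticks out 36 mm from the block, whose front shoulders taper into it over the first 12 mm.

How it is judged:
By the outcome, as a careful person would: the job done as asked, in the order asked, and still so for the second after the job is handed in, with the robot touching nothing.
It also fails if it takes over 50 s, if anything falls off the work surface, if the arm or the gripper's body presses on something with over 40 N, if the wrist force passes 120 N, or if a joint passes its speed limit or range.

## Working session

There is one attempt and no reset: what is moved stays moved. The work goes in short steps, Python scripts to look and compute and a shell command to move; the robot and the scene stay as the last step left them, time stands still between calls to the robot, and variables do not carry over. Pictures are saved under pics/ and viewed, and the job is handed in when it is done.

```bash
mkdir -p pics; ls
cat > h.py <<'E'
import numpy as np,cv2
from scipy.spatial.transform import Rotation as Ro
from cell import monitor,get_image,get_calibration,workorder,look_for,masks_of
def save(n,fn):
    im,d=get_image(n); cv2.imwrite('pics/'+fn,im[:,:,::-1]); return im,d
def cloud(n,d):
    c=get_calibration(n); v,u=np.mgrid[:420,:560]
    X=np.stack([(u-c['cx'])/c['fx']*d,(v-c['cy'])/c['fy']*d,d],-1)
    return (X-np.array(c['t']))@np.array(c['R'])
def st():
    s=monitor.observe(); print('t',round(s['clock'],2),'p',np.round(s['position'],4),'rot',np.round(s['ee_rot'],3),'F',np.round(s['force'],2),'T',np.round(s['ft_torque'],2),'w',round(s['width'],3)); return s
E
python3 - <<'E'
from h import *
s=st()
print(Ro.from_rotvec(s['ee_rot']).as_matrix().round(3))
for n in ['scene','side']:
    im,d=save(n,n+'1.png'); P=cloud(n,d); np.save('pics/'+n+'1.npy',P)
    for l in ['dock','carrier','guard','guard_hinge','hood_mouth','grip','nose_tip','slot_mouth','fitting','xblock']:
        r=look_for(l,n); print(n,l,[(np.round(q['location'],3),round(q['score'],2)) for q in r[:2]])
st()
E
```

```text
pics
t 0.0 p [ 0.1507 -0.606   0.2259] rot [-3.117 -0.382  0.   ] F [-0.03  0.14 -0.37] T [-0.01  0.02  0.03] w 0.998
[[ 0.97   0.241 -0.   ]
 [ 0.241 -0.97   0.002]
 [-0.    -0.002 -1.   ]]
scene dock [(array([0.406, 0.175, 0.025]), 0.87)]
scene carrier [(array([0.604, 0.188, 0.04 ]), 0.82), (array([0.357, 0.296, 0.011]), 0.44)]
scene guard [(array([0.469, 0.272, 0.034]), 0.53)]
scene guard_hinge [(array([0.399, 0.173, 0.022]), 0.94)]
scene hood_mouth [(array([0.404, 0.173, 0.016]), 0.75), (array([0.356, 0.297, 0.008]), 0.23)]
scene grip [(array([0.602, 0.182, 0.035]), 0.86)]
scene nose_tip [(array([0.603, 0.187, 0.041]), 0.75), (array([0.471, 0.27 , 0.036]), 0.7)]
scene slot_mouth [(array([0.4  , 0.179, 0.026]), 0.75)]
scene fitting [(array([0.355, 0.294, 0.007]), 0.64)]
scene xblock [(array([ 0.41 , -0.151,  0.026]), 0.66)]
side dock [(array([0.426, 0.234, 0.008]), 0.73)]
side carrier [(array([0.601, 0.196, 0.036]), 0.85)]
side guard [(array([0.474, 0.273, 0.045]), 0.67)]
side guard_hinge []
side hood_mouth [(array([0.428, 0.23 , 0.005]), 0.75)]
side grip [(array([0.604, 0.196, 0.038]), 0.84), (array([0.424, 0.231, 0.005]), 0.56)]
side nose_tip [(array([0.606, 0.193, 0.04 ]), 0.67)]
side slot_mouth [(array([0.421, 0.23 , 0.006]), 0.77)]
side fitting [(array([0.604, 0.193, 0.042]), 0.56), (array([0.358, 0.303, 0.018]), 0.52)]
side xblock [(array([ 0.419, -0.141,  0.025]), 0.73)]
t 1.1 p [ 0.1509 -0.6065  0.2268] rot [3.118 0.382 0.   ] F [-0.13  0.41  0.57] T [ 0.02 -0.04  0.02] w 0.999
```

View pics/scene1.png

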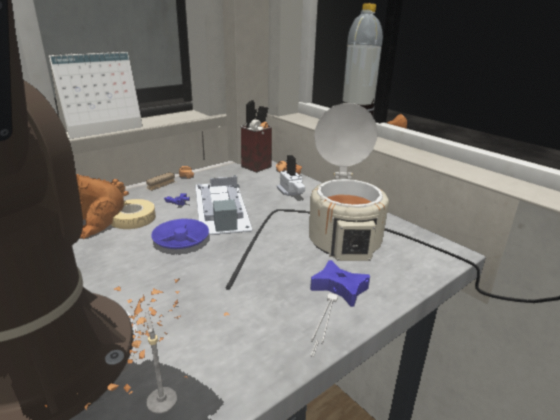

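View pics/side1.png

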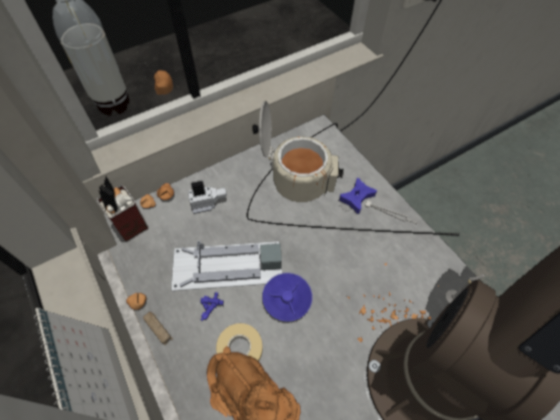

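The dock lies with its hood at the right end in the side view (270,257) and the guard post at (197,250). The carrier is at (205,195) with its nose pointing right, and the pot is at (303,168). I'll fit the poses from the depth data.

Run:
```python
from h import *
for n in ['scene','side']:
    P=np.load(f'pics/{n}1.npy'); im=cv2.imread(f'pics/{n}1.png')
    # topdown ortho 1mm x in .25..0.75 y -0.1..0.45, y to left
    H=np.full((500,550),-1.);C=np.zeros((500,550,3),np.uint8)
    m=(P[...,0]>.25)&(P[...,0]<.75)&(P[...,1]>-.1)&(P[...,1]<.45)&(P[...,2]<.2)&(P[...,2]>-.02)
    ys,xs=np.where(m)
    for v,u in zip(ys,xs):
        x,y,z=P[v,u]; r=int((.75-x)*1000);c=int((.45-y)*1000)
        if 0<=r<500 and 0<=c<550:
          r0,c0=max(r-1,0),max(c-1,0)
          sub=H[r0:r+2,c0:c+2]; k=sub<z
          sub[k]=z; C[r0:r+2,c0:c+2][k]=im[v,u]
    cv2.imwrite(f'pics/top_{n}.png',C)
    x0,y0=(160,90) if n=='scene' else (150,160)
    cv2.imwrite(f'pics/crop_{n}.png',cv2.resize(im[y0:y0+150,x0:x0+180],None,fx=4.4,fy=4,interpolation=cv2.INTER_CUBIC))
```

```text
(no output)
```

View pics/top_side.png

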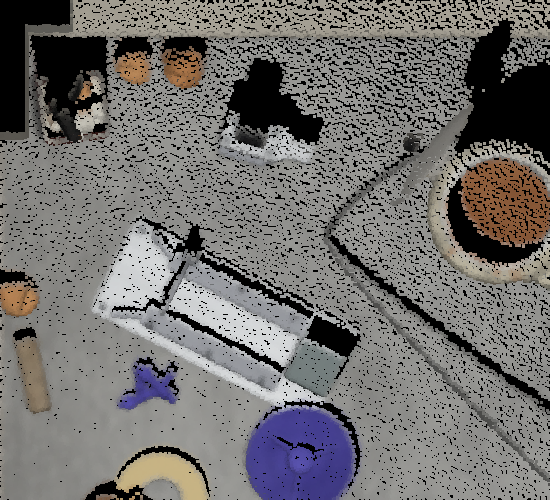

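View pics/crop_side.png

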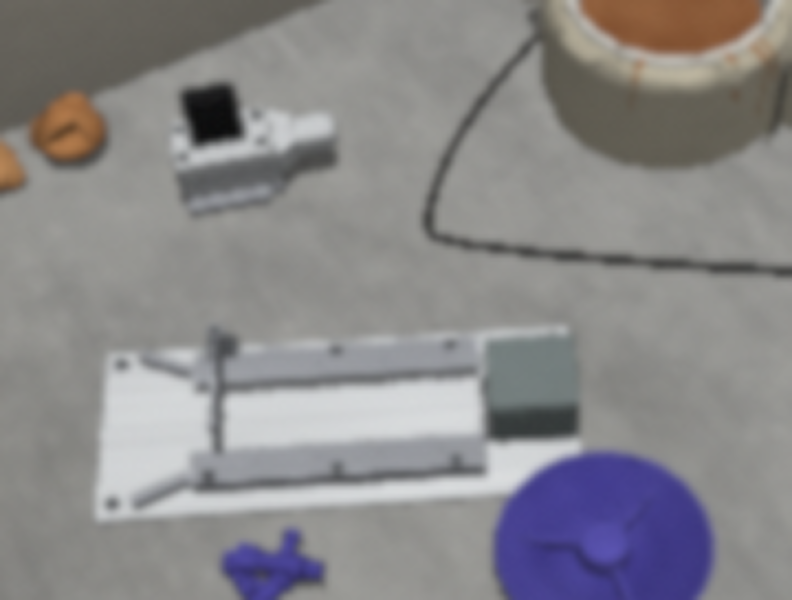

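View pics/crop_scene.png

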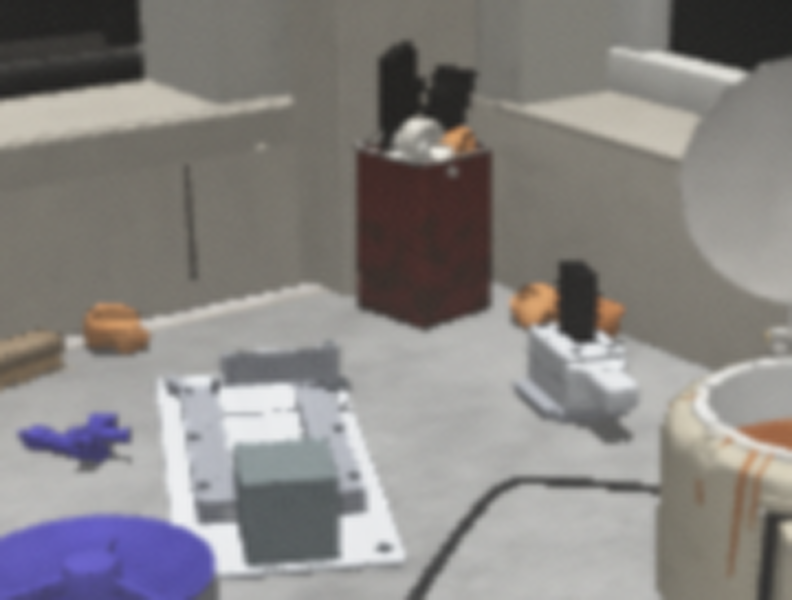

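Run:
```python
from h import *
P=np.load('pics/side1.npy')
def inb(P,x0,x1,y0,y1,z0,z1): return P[(P[...,0]>x0)&(P[...,0]<x1)&(P[...,1]>y0)&(P[...,1]<y1)&(P[...,2]>z0)&(P[...,2]<z1)]
b=inb(P,.5,.65,.25,.35,-.02,.02); print('bench z',np.median(b[:,2]),b[:,2].std())
for n in ['scene','side']:
    P=np.load(f'pics/{n}1.npy')
    # dock via mask
    get_image(n); r=masks_of('dock',n)
    print(n,[(round(q['score'],2),q['region'].sum()) for q in r])
    m=r[0]['region']; Q=P[m]; Q=Q[(Q[:,2]>0.002)&(Q[:,2]<.012)]
    R=cv2.minAreaRect((Q[:,:2]*1000).astype(np.float32)); print('plate rect',R,cv2.boxPoints(R).round(0).tolist())
    Q=P[m];h=Q[(Q[:,2]>.04)]; 
    if len(h)>10: R=cv2.minAreaRect((h[:,:2]*1000).astype(np.float32)); print('hood',R,np.percentile(h[:,2],[5,50,95]))
    r=masks_of('carrier',n); print(n,[(round(q['score'],2),q['region'].sum()) for q in r])
    m=r[0]['region'];Q=P[m]; print(np.percentile(Q,[2,98],axis=0).round(3))
    for lo,hi in [(-.005,.012),(.012,.04),(.04,.047),(.05,.1),(.08,.1)]:
        k=Q[(Q[:,2]>lo)&(Q[:,2]<hi)]
        if len(k)>5: R=cv2.minAreaRect((k[:,:2]*1000).astype(np.float32)); print(lo,len(k),R,k.mean(0).round(4))
```

```text
bench z 0.0012262956083708963 0.00290767936206322
scene [(0.63, np.int64(2462))]
plate rect ((426.6561584472656, 223.0762939453125), (251.338134765625, 103.17414093017578), 63.329322814941406) [[324.0, 134.0], [416.0, 88.0], [529.0, 312.0], [437.0, 359.0]]
hood ((225.978271484375, -113.9481201171875), (919.3087158203125, 58.29477310180664), 58.284175872802734) [0.04105895 0.05271726 0.05490575]
scene [(0.87, np.int64(726))]
[[ 0.586  0.138 -0.001]
 [ 0.689  0.293  0.087]]
-0.005 145 ((645.587158203125, 235.11221313476562), (166.37017822265625, 65.46204376220703), 47.52788162231445) [0.603  0.1998 0.0041]
0.012 310 ((646.291259765625, 242.42857360839844), (240.556396484375, 52.31245422363281), 54.09441375732422) [0.6043 0.1832 0.029 ]
0.04 100 ((611.766845703125, 195.13156127929688), (52.334373474121094, 34.35773849487305), 75.86280822753906) [0.6063 0.1905 0.0426]
0.05 159 ((611.223388671875, 196.82762145996094), (31.56370735168457, 14.407866477966309), 75.181396484375) [0.608  0.1934 0.0714]
0.08 48 ((610.7658081054688, 197.5204620361328), (29.379514694213867, 12.84326171875), 67.55
[... 421 characters left out ...]
0.141 0.003]
 [0.635 0.228 0.092]]
-0.005 114 ((623.4161376953125, 183.39114379882812), (80.57453155517578, 88.51359558105469), 62.292198181152344) [0.6031 0.1998 0.0073]
0.012 268 ((605.4807739257812, 182.34646606445312), (94.13566589355469, 32.8564567565918), 87.86444854736328) [0.5981 0.1819 0.0307]
0.04 200 ((608.2774047851562, 184.0137176513672), (86.67654418945312, 36.467342376708984), 72.98849487304688) [0.6073 0.1932 0.0439]
0.05 174 ((611.915283203125, 194.07830810546875), (39.69330978393555, 15.99246597290039), 82.10039520263672) [0.6099 0.1989 0.0755]
0.08 77 ((613.0494384765625, 198.6294403076172), (29.62508773803711, 12.460853576660156), 72.78462982177734) [0.6112 0.1992 0.0885]
```

Both cameras agree: the dock origin is near (0.455, 0.278) with yaw about -117°, and the grip is near (0.611, 0.197) with yaw about -105°. I'll go up first, then round inside the pot.

```bash
python3 - <<'E'
import numpy as np
for n in ['scene','side']:
    P=np.load(f'pics/{n}1.npy');Q=P[(P[...,0]>.3)&(P[...,0]<.75)&(P[...,1]>-.25)&(P[...,1]<.3)&(P[...,2]>.1)&(P[...,2]<.5)]
    print(n,len(Q),Q.min(0).round(3),Q.max(0).round(3),np.percentile(Q[:,2],[50,90,99]))
    L=Q[Q[:,2]>.2]; print(L.min(0) if len(L) else '',L.max(0) if len(L) else '')
E
python3 -m crank '[[[0,0,-5],0,0],[[0,0,-5],0,0],[[0,0,-5],0,0],[[1,-1.3,-2],0,0],[[2.9,-3.8,0],0,0]]'
```

```text
scene 7582 [ 0.468 -0.25   0.1  ] [0.75  0.3   0.249] [0.13145617 0.21389529 0.24280722]
[ 0.54483249 -0.01686356  0.20001422] [0.64336053 0.06109529 0.24930587]
side 5546 [ 0.468 -0.25   0.1  ] [0.75  0.3   0.254] [0.13195096 0.14602679 0.23708593]
[ 0.54575603 -0.01669836  0.20040375] [0.64202875 0.05833594 0.25353734]
clock: 1.9
position: [0.1746, -0.5508, 0.3996]
ee_rot: [3.113, 0.373, -0.0]
force: [1.0, -1.0, -0.5]
width: 0.999
```

```bash
python3 -m crank '[[[2.9,-3.8,0],0,0],[[2.9,-3.8,0],0,0],[[2.9,-3.8,0],0,0],[[2.9,-3.8,0],0,0],[[2.9,-3.8,0],0,0]]'
python3 -m crank '[[[2.9,-3.8,0],0,0],[[2.9,-3.8,0],0,0],[[2.9,-3.8,0],0,0],[[2.9,-3.8,0],0,0],[[2.9,-3.8,0],0,0]]'
```

```text
clock: 2.4
position: [0.2716, -0.3263, 0.3969]
ee_rot: [3.117, 0.382, 0.0]
force: [1.1, -1.0, 0.6]
width: 0.996
clock: 2.9
position: [0.3664, -0.1069, 0.3971]
ee_rot: [3.117, 0.381, 0.001]
force: [1.2, -0.9, 0.1]
width: 0.999
```

```bash
python3 -m crank '[[[2.9,-3.8,0],0,0],[[2.9,-3.8,0],0,0],[[2.9,-3.8,0],0,0],[[2.9,-3.8,0],0,0],[[2.9,-3.8,0],0,0]]'
python3 -m crank '[[[0,0,0],-8.5,0],[[0,0,0],-8.5,0],[[0,0,0],-8.5,0],[[0,0,0],-8.5,0],[[0,0,0],-8.5,0]]'
python3 -m crank '[[[0,0,0],-8.5,0],[[0,0,0],-8.5,0],[[0,0,0],-1.5,0],[[0,0,0],0,0]]'
python3 - <<'E'
from h import *
s=st(); print(Ro.from_rotvec(s['ee_rot']).as_matrix().round(3), s['joints'])
c=get_calibration('wrist'); print(c)
im,d=save('wrist','w1.png'); np.save('pics/w1d.npy',d)
import pickle; pickle.dump(c,open('pics/w1c.pkl','wb'))
E
```

```text
clock: 3.4
position: [0.4614, 0.1122, 0.3971]
ee_rot: [3.118, 0.38, 0.002]
force: [0.8, 0.2, 0.5]
width: 1.0
clock: 3.9
position: [0.4609, 0.1105, 0.3968]
ee_rot: [2.763, 1.495, 0.0]
force: [0.1, -0.2, 0.2]
width: 1.002
clock: 4.3
position: [0.461, 0.1104, 0.3967]
ee_rot: [2.496, 1.908, 0.0]
force: [-0.3, -0.4, 0.6]
width: 1.003
t 4.3 p [0.461  0.1104 0.3967] rot [2.496 1.908 0.   ] F [-0.27 -0.39  0.61] T [-0.04 -0.09 -0.01] w 1.003
[[ 0.262  0.965  0.   ]
 [ 0.965 -0.262 -0.   ]
 [-0.     0.    -1.   ]] [ 0.41619243  0.18412755 -0.89734338  1.57534205  0.14469205  1.45180742
 -0.75567328]
{'fx': 325.19226210127806, 'fy': 325.19226210127806, 'cx': 276.4184498883723, 'cy': 212.06492844396936, 'R': array([[ 9.65234119e-01, -2.61386605e-01, -3.71624642e-04],
       [-2.49144859e-01, -9.20456617e-01,  3.01141918e-01],
       [-7.90565281e-02, -2.90579866e-01, -9.53579261e-01]]), 't': array([-0.41618832,  0.12800685,  0.62230126])}
```

View pics/w1.png

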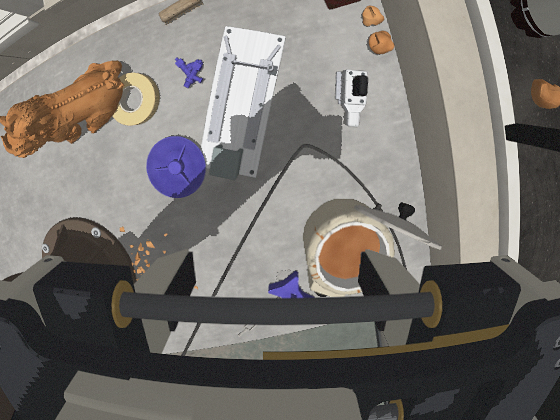

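The wrist view shows the dock at (245,100), with its apron at the top and hood at (225,160), and the carrier at (352,95) with its nose pointing down. I'll measure both from this view.

```bash
cat >> h.py <<'E'
def fcloud(d,c):
    v,u=np.mgrid[:420,:560].astype(float)
    a=(u-c['cx'])/c['fx'];b=(v-c['cy'])/c['fy'];th=np.hypot(a,b)+1e-9
    X=np.stack([np.tan(th)*a/th*d,np.tan(th)*b/th*d,d],-1); X[(th>1.4)|(d<=0)]=np.nan
    return (X-np.array(c['t']))@np.array(c['R'])
def proj(c,X):
    q=np.array(c['R'])@np.array(X)+np.array(c['t']);r=np.hypot(q[0],q[1]);th=np.arctan2(r,q[2])
    return np.array([c['cx']+c['fx']*th*q[0]/r,c['cy']+c['fy']*th*q[1]/r])
def fr(o,yaw):
    c,s=np.cos(yaw),np.sin(yaw); R=np.array([[c,-s,0],[s,c,0],[0,0,1]])
    return lambda p: np.array([o[0],o[1],0])+R@np.array(p)
def rect(k): return cv2.minAreaRect((k[:,:2]*1000).astype(np.float32))
E
python3 - <<'E'
from h import *
import pickle
c=pickle.load(open('pics/w1c.pkl','rb'));d=np.load('pics/w1d.npy');P=fcloud(d,c)
X,Y,Z=P[...,0],P[...,1],P[...,2]
b=P[(X>.52)&(X<.58)&(Y>.2)&(Y<.3)];print('bench',np.nanmedian(b[:,2]),np.nanstd(b[:,2]))
m=masks_of('dock','wrist');print([(q['score'],q['region'].sum()) for q in m]); m=m[0]['region']
for lo,hi in [(.003,.010),(.018,.025),(.051,.059)]:
    k=P[m&(Z>lo)&(Z<hi)]; R=rect(k);print(lo,len(k),R)
m=masks_of('carrier','wrist');print([(q['score'],q['region'].sum()) for q in m]); m=m[0]['region']
for lo,hi in [(.003,.012),(.04,.047),(.055,.085),(.085,.095)]:
    k=P[m&(Z>lo)&(Z<hi)]
    if len(k)>5: print(lo,len(k),rect(k),k.mean(0).round(4))
im=cv2.imread('pics/w1.png'); im=cv2.resize(im,None,fx=4,fy=4,interpolation=cv2.INTER_CUBIC)
D=fr((.4554,.2776),np.radians(-116.9)); C=fr((.611,.197),np.radians(-105))
def pt(X,col): 
    q=proj(c,X); cv2.circle(im,(int(4*q[0]+2),int(4*q[1]+2)),4,col,-1)
for p in [(-65,-52,6),(-65,52,6),(184,-52,6),(184,52,6),(0,40,47),(0,-16,47),(138,22,55),(138,-22,55),(182,22,55),(182,-22,55),(-15,20.5,21.5),(-15,-20.5,21.5),(135,20.5,21.5),(135,-20.5,21.5)]: pt(D(np.array(p)/1000),(0,0,255))
for p in [(-28,-18,44),(28,18,44),(-28,18,44),(28,-18,44),(64,0,38),(15,7,90),(15,-7,90),(-15,7,90),(-15,-7,90),(-28,26,8),(-28,-26,8)]: pt(C(np.array(p)/1000),(0,255,0))
cv2.imwrite('pics/w1o.png',im[80:680,780:1580])
E
```

```text
bench 1.3216906572728783e-05 0.0010586088054909087
[(0.55, np.int64(8920))]
0.003 5433 ((429.27313232421875, 226.51351928710938), (249.61294555664062, 105.0815658569336), 63.09083938598633)
0.018 2180 ((429.63934326171875, 217.23297119140625), (220.26495361328125, 93.255859375), 64.16263580322266)
0.051 781 ((420.74560546875, 195.51239013671875), (188.76828002929688, 45.7694206237793), 57.48831558227539)
[(0.71, np.int64(1407))]
0.003 172 ((593.6992797851562, 207.62222290039062), (55.27965545654297, 9.462910652160645), 73.23153686523438) [0.5943 0.2093 0.0077]
0.04 478 ((609.8546142578125, 185.25189208984375), (88.27622985839844, 36.36048126220703), 74.9869613647461) [0.6086 0.1985 0.0436]
0.055 110 ((608.087890625, 199.23948669433594), (13.424988746643066, 32.88677978515625), 8.235221862792969) [0.6083 0.2    0.0712]
0.085 177 ((613.995849609375, 200.7672882080078), (28.494016647338867, 13.705659866333008), 75.69841766357422) [0.6135 0.2003 0.0891]
```

View pics/w1o.png

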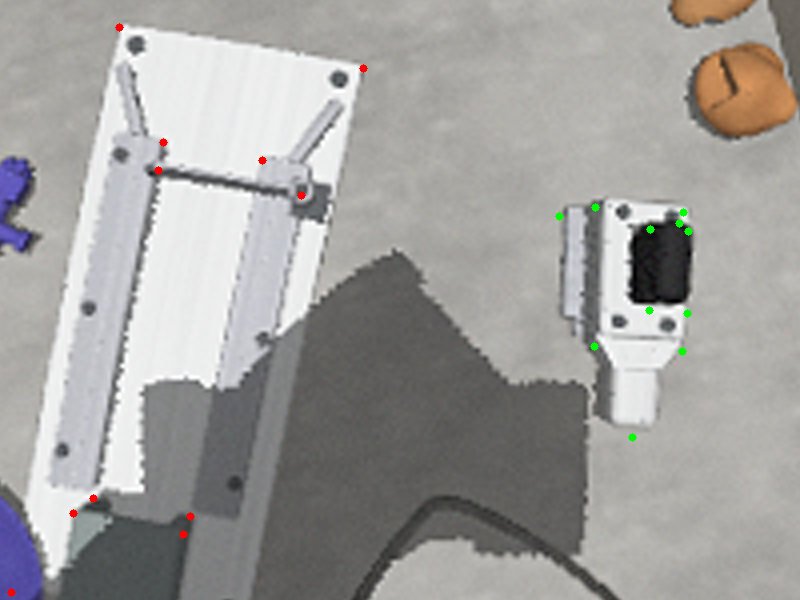

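```bash
python3 -m crank '[[[3.17,3.09,0],0,0],[[3.17,3.09,0],0,0],[[3.17,3.09,0],0,0],[[3.18,3.09,0],0,0],[[0,0,4],0,0]]'
python3 -m crank '[[[0,0,5],0,0],[[0,0,5],0,0],[[0,0,5],0,0],[[0,0,3.5],0,0],[[0,0,0],0,0]]'
python3 - <<'E'
from h import *
import pickle
s=st(); c=get_calibration('wrist'); im,d=save('wrist','w2.png'); P=fcloud(d,c);Z=P[...,2]
for q in masks_of('carrier','wrist')[:1]:
    m=q['region'];print(q['score'],m.sum())
    for lo,hi in [(.003,.012),(.04,.047),(.055,.085),(.085,.095)]:
        k=P[m&(Z>lo)&(Z<hi)]
        if len(k)>5: print(lo,len(k),rect(k),k.mean(0).round(4))
for i in [2]: pass
C=fr((.6135,.2005),np.radians(-104.7))
for p in [(-28,-18,44),(28,18,44),(-28,18,44),(28,-18,44),(64,0,38),(15,7,90),(15,-7,90),(-15,7,90),(-15,-7,90),(-28,26,8),(-28,-26,8)]:
    q=proj(c,C(np.array(p)/1000)).round().astype(int); cv2.circle(im,tuple(int(a) for a in q),2,(255,0,0),-1)
cv2.imwrite('pics/w2o.png',im[:,:,::-1])
E
```

```text
clock: 4.95
position: [0.6193, 0.2064, 0.3601]
ee_rot: [-2.494, -1.908, -0.018]
force: [0.0, 0.1, -0.3]
width: 1.005
clock: 5.45
position: [0.6108, 0.1988, 0.1664]
ee_rot: [-2.493, -1.909, 0.014]
force: [-0.4, -0.5, -0.6]
width: 0.999
t 5.45 p [0.6108 0.1988 0.1664] rot [-2.493 -1.909  0.014] F [-0.36 -0.55 -0.63] T [-0.06 -0.04 -0.01] w 0.999
0.83 3931
0.003 622 ((615.156494140625, 201.36068725585938), (54.21308898925781, 52.171810150146484), 73.24969482421875) [0.6144 0.2073 0.0078]
0.04 1589 ((613.5094604492188, 195.7917938232422), (65.3427734375, 36.04481506347656), 72.9950942993164) [0.616  0.2052 0.0438]
0.055 185 ((614.8375854492188, 200.30027770996094), (30.306076049804688, 14.527533531188965), 73.00001525878906) [0.618  0.2125 0.0726]
0.085 635 ((615.201416015625, 200.4349365234375), (29.058950424194336, 13.7693510055542), 74.4304428100586) [0.6151 0.2014 0.0892]
```

View pics/w2o.png

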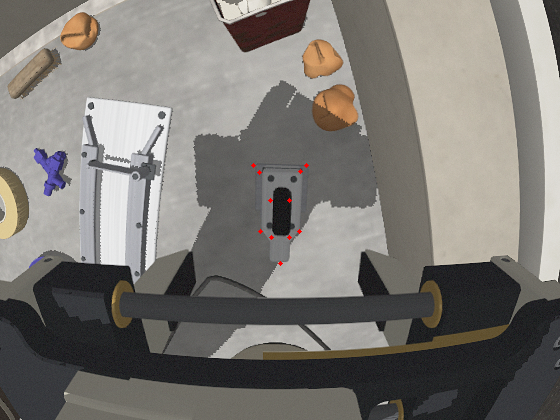

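```bash
python3 -m crank '[[[0,0,3],0,0],[[0,0,3],1,0],[[0,0,1],0,0],[[0,0,0],0,0]]'; python3 -c "
from h import *
s=st();R=Ro.from_rotvec(s['ee_rot']).as_matrix();print(R.round(4)); print('shift cm',100*R.T@(np.array([.615,.2008,.053])-s['position']))"
```

```text
clock: 5.95
position: [0.6137, 0.2012, 0.1026]
ee_rot: [2.509, 1.89, 0.001]
force: [-0.5, -0.2, 0.3]
width: 0.998
t 5.95 p [0.6137 0.2012 0.1026] rot [2.509e+00 1.890e+00 1.000e-03] F [-0.54 -0.17  0.28] T [-0.01 -0.02 -0.  ] w 0.998
[[ 2.763e-01  9.611e-01  4.000e-04]
 [ 9.611e-01 -2.763e-01  0.000e+00]
 [ 1.000e-04  4.000e-04 -1.000e+00]]
shift cm [-8.52871713e-04  1.33236688e-01  4.95675052e+00]
```

```bash
python3 -m crank '[[[0,0.1,3],0,0],[[0,0,1.95],0,0],[[0,0,0],0,0]]'; python3 -m crank '[[[0,0,0],0,255],[[0,0,0],0,255],[[0,0,0],0,255],[[0,0,0],0,255],[[0,0,0],0,255]]' 25; python3 -c "
from h import *
s=st();save('wrist','w3.png')"
```

```text
clock: 6.25
position: [0.6143, 0.2005, 0.0523]
ee_rot: [2.51, 1.89, -0.001]
force: [-0.7, -0.5, -0.5]
width: 1.0
clock: 6.75
position: [0.6145, 0.2008, 0.0527]
ee_rot: [2.509, 1.89, 0.001]
force: [-0.2, 0.4, -0.3]
width: 0.62
t 6.75 p [0.6145 0.2008 0.0527] rot [2.509e+00 1.890e+00 1.000e-03] F [-0.19  0.37 -0.31] T [-0.02 -0.04 -0.01] w 0.62
```

View pics/w3.png

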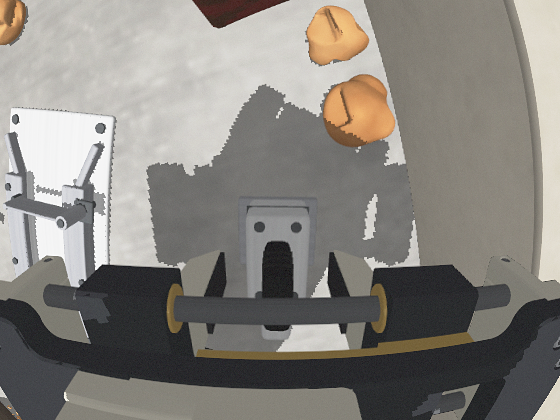

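The fingers are still closing (width 0.62) and straddle the grip at about (278,270).

```bash
python3 -m crank '[[[0,0,0],0,255],[[0,0,0],0,255],[[0,0,0],0,255],[[0,0,0],0,255],[[0,0,0],0,255]]'; python3 -m crank '[[[0,0,0],0,255],[[0,0,0],0,255],[[0,0,0],0,255]]';  python3 -c "
from h import *
s=st()"
```

```text
clock: 7.3
position: [0.6143, 0.2006, 0.0522]
ee_rot: [2.51, 1.89, -0.0]
force: [-1.2, -0.5, -4.1]
width: 0.148
clock: 7.6
position: [0.6143, 0.2007, 0.0521]
ee_rot: [2.51, 1.89, -0.0]
force: [0.6, -0.5, -1.9]
width: 0.152
t 7.6 p [0.6143 0.2007 0.0521] rot [ 2.51  1.89 -0.  ] F [ 0.61 -0.45 -1.85] T [ 0.03 -0.26  0.04] w 0.152
```

Gripped (opening 14 mm, as expected). I'll lift it and carry it to just in front of the apron.

```bash
python3 -m crank '[[[0,0,-1],0,255],[[0,0,-3],0,255],[[0,0,-3],0,255],[[1,-1.4,0],0,255],[[2.3,-3.2,0],0,255]]'; python3 -m crank '[[[2.3,-3.2,0],0,255],[[2.3,-3.2,0],0,255],[[2.3,-3.2,0],0,255],[[1.2,-1.6,0],5.4,255],[[0,0,0],5.4,255]]';python3 -m crank '[[[0,0,0],0,255],[[0,0,0],0,255]]';  python3 - <<'E'
from h import *
s=st()
c=get_calibration('wrist'); im,d=save('wrist','w4.png');P=fcloud(d,c);Z=P[...,2]
r=masks_of('dock','wrist');print([(q['score'],q['region'].sum()) for q in r])
m=r[0]['region']
for lo,hi in [(.003,.010),(.018,.025)]:
    k=P[m&(Z>lo)&(Z<hi)]; print(len(k),rect(k))
save('side','s4.png');np.savez('pics/w4.npz',d=d,R=c['R'],t=c['t'])
D=fr((.4558,.279),np.radians(-116.9))
for p in [(-65,-52,6),(-65,52,6),(0,40,47),(0,-16,47),(138,22,55),(138,-22,55),(-15,20.5,21.5),(-15,-20.5,21.5),(-15,28.5,21.5),(-15,-28.5,21.5),(-15,0,6),(135,20.5,21.5),(135,-20.5,21.5)]:
    q=proj(c,D(np.array(p)/1000)).round().astype(int); cv2.circle(im,tuple(int(a) for a in q),2,(255,0,0),-1)
cv2.imwrite('pics/w4o.png',im[:,:,::-1])
E
```

```text
clock: 8.1
position: [0.5814, 0.2421, 0.1226]
ee_rot: [2.514, 1.88, 0.001]
force: [-0.4, -0.3, -5.5]
width: 0.146
clock: 8.6
position: [0.4892, 0.3581, 0.1223]
ee_rot: [-2.671, -1.648, 0.002]
force: [0.0, 0.5, -4.2]
width: 0.151
clock: 8.8
position: [0.4937, 0.3533, 0.1219]
ee_rot: [2.673, 1.648, -0.001]
force: [0.9, -0.3, -4.3]
width: 0.154
t 8.8 p [0.4937 0.3533 0.1219] rot [ 2.673e+00  1.648e+00 -1.000e-03] F [ 0.88 -0.33 -4.28] T [-0.07 -0.09  0.  ] w 0.154
[(0.8, np.int64(1799))]
1545 ((452.8226623535156, 272.14385986328125), (148.0548553466797, 103.95750427246094), 63.004302978515625)
49 ((443.7503662109375, 273.2301940917969), (121.0354995727539, 45.86587905883789), 73.69302368164062)
```

View pics/w4o.png

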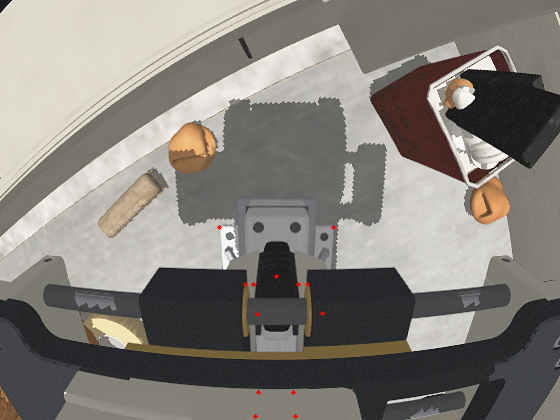

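View pics/s4.png

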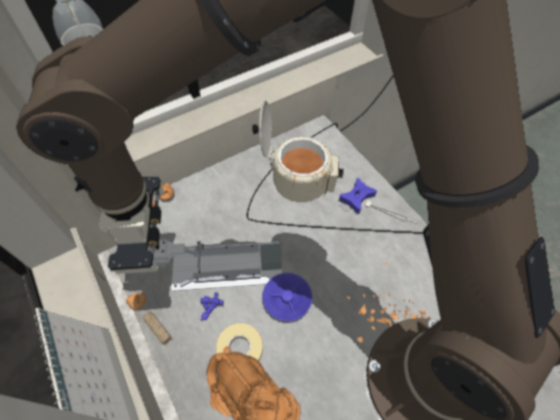

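The plate's rear corners at (220,228) and (333,228) match the prediction, and the held carrier is centred between them.

```bash
cat >> h.py <<'E'
def ds():
    s=st(); y=np.radians(-116.9); e=np.array([np.cos(y),np.sin(y)]); n=np.array([-e[1],e[0]])
    v=np.array(s['position'][:2])-[.4561,.2795]; R=Ro.from_rotvec(s['ee_rot']).as_matrix()
    ty=np.degrees(np.arctan2(-R[1,0],-R[0,0]))
    F=np.array(s['force'])
    print('dock mm x %.1f y %.1f z %.1f carrier yaw err %.2f | F dock x %.1f y %.1f z %.1f'%(1e3*v@e,1e3*v@n,1e3*s['position'][2],ty+116.9,F[:2]@e,F[:2]@n,F[2])); return s
E
python3 -m crank '[[[0,0,2.5],0,255],[[0,0,2.5],0,255],[[0,0,0.9],0,255],[[0,0,0],0,255],[[0,0,0],0,255]]'; python3 -c "
from h import *
ds()"
```

```text
clock: 9.45
position: [0.4942, 0.3543, 0.064]
ee_rot: [-2.676, -1.645, -0.001]
force: [0.6, 0.9, -4.6]
width: 0.15
t 9.45 p [0.4942 0.3543 0.064 ] rot [-2.676e+00 -1.645e+00 -1.000e-03] F [ 0.58  0.86 -4.6 ] T [-0.04 -0.1  -0.03] w 0.15
dock mm x -84.0 y 0.2 z 64.0 carrier yaw err 0.07 | F dock x -1.0 y 0.1 z -4.6
```

```bash
python3 -m crank '[[[0,0,0.45],0,255],[[-0.6,0,0],0,255],[[-0.6,0,0],0,255],[[-0.6,0,0],0,255],[[0,0,0],0,255]]'; python3 -c "
from h import *
ds();save('side','s5.png')
im=cv2.imread('pics/s5.png')[210:310,130:310];cv2.imwrite('pics/s5c.png',cv2.resize(im,None,fx=4.4,fy=4.4,interpolation=2))"
```

```text
clock: 9.95
position: [0.4855, 0.337, 0.059]
ee_rot: [2.676, 1.644, 0.0]
force: [0.1, 2.1, -3.5]
width: 0.15
t 9.95 p [0.4855 0.337  0.059 ] rot [2.676 1.644 0.   ] F [ 0.13  2.1  -3.5 ] T [ 0.33 -0.12 -0.01] w 0.15
dock mm x -64.6 y 0.3 z 59.0 carrier yaw err 0.04 | F dock x -1.9 y -0.8 z -3.5
```

View pics/s5c.png

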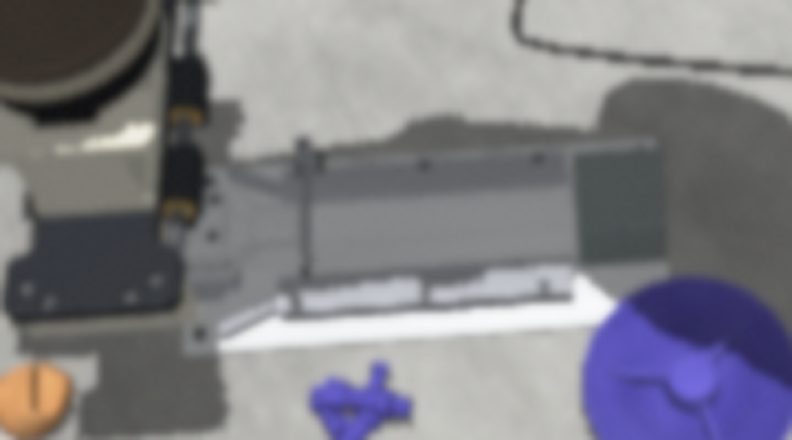

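The nose is just short of the guard (302,210 in the crop). I'll advance slowly, watching the forces.

```bash
python3 -m crank '[[[-0.5,0,0],0,255],[[-0.5,0,0],0,255],[[-0.5,0,0],0,255],[[-0.4,0,0],0,255],[[0,0,0],0,255]]'; python3 -c "
from h import *
ds()"; python3 -m crank '[[[-0.3,0,0],0,255],[[-0.3,0,0],0,255],[[-0.3,0,0],0,255]]';python3 -c "
from h import *
ds()"
```

```text
clock: 10.5
position: [0.4768, 0.3202, 0.0587]
ee_rot: [2.676, 1.645, -0.001]
force: [-0.8, 1.1, -3.9]
width: 0.147
t 10.5 p [0.4768 0.3202 0.0587] rot [ 2.676e+00  1.645e+00 -1.000e-03] F [-0.82  1.13 -3.86] T [ 0.32 -0.07 -0.06] w 0.147
dock mm x -45.6 y 0.1 z 58.7 carrier yaw err 0.04 | F dock x -0.6 y -1.2 z -3.9
clock: 10.8
position: [0.473, 0.3128, 0.0587]
ee_rot: [-2.676, -1.645, 0.0]
force: [-0.1, 2.0, -4.0]
width: 0.147
t 10.8 p [0.473  0.3128 0.0587] rot [-2.676 -1.645  0.   ] F [-0.09  1.99 -3.99] T [ 0.37 -0.22 -0.05] w 0.147
dock mm x -37.3 y -0.0 z 58.7 carrier yaw err 0.07 | F dock x -1.7 y -1.0 z -4.0
```

```bash
python3 -m crank '[[[-0.4,0,0],0,255],[[-0.4,0,0],0,255],[[-0.4,0,0],0,255]]';python3 -c "
from h import *
ds()"; python3 -m crank '[[[-0.5,0,0],0,255],[[-0.5,0,0],0,255],[[-0.5,0,0],0,255],[[-0.5,0,0],0,255]]';python3 -c "
from h import *
ds();save('side','s6.png')
im=cv2.imread('pics/s6.png')[210:310,130:310];cv2.imwrite('pics/s6c.png',cv2.resize(im,None,fx=4.4,fy=4.4,interpolation=2))"
```

```text
clock: 11.1
position: [0.4674, 0.3017, 0.0587]
ee_rot: [2.676, 1.645, -0.001]
force: [0.8, 0.9, -4.4]
width: 0.151
t 11.1 p [0.4674 0.3017 0.0587] rot [ 2.676e+00  1.645e+00 -1.000e-03] F [ 0.78  0.92 -4.39] T [ 0.28 -0.12 -0.03] w 0.151
dock mm x -24.9 y 0.0 z 58.7 carrier yaw err 0.06 | F dock x -1.2 y 0.3 z -4.4
clock: 11.5
position: [0.4585, 0.2839, 0.0588]
ee_rot: [2.676, 1.645, -0.0]
force: [-1.0, 0.9, -4.4]
width: 0.15
t 11.5 p [0.4585 0.2839 0.0588] rot [ 2.676  1.645 -0.   ] F [-1.04  0.93 -4.38] T [ 0.16  0.07 -0.02] w 0.15
dock mm x -5.0 y 0.2 z 58.8 carrier yaw err 0.05 | F dock x -0.4 y -1.4 z -4.4
```

View pics/s6c.png

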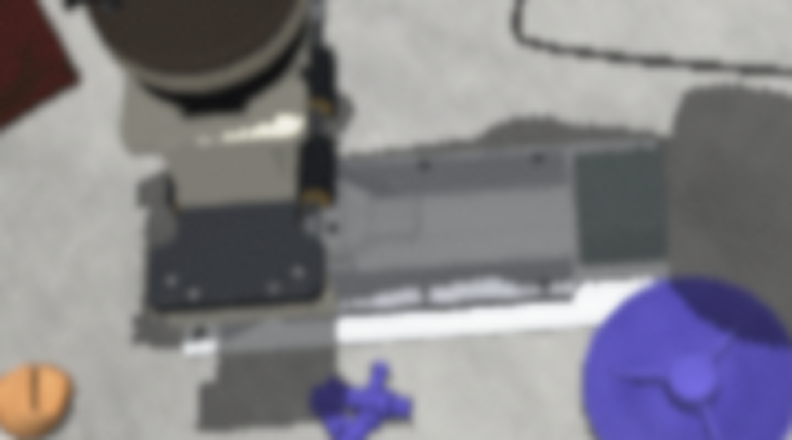

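```bash
python3 -m crank '[[[-0.7,0,0],0,255],[[-0.8,0,0],0,255],[[-0.8,0,0],0,255],[[-0.8,0,0],0,255]]';python3 -c "
from h import *
ds()"; python3 -m crank '[[[-0.8,0,0],0,255],[[-0.8,0,0],0,255],[[-0.8,0,0],0,255],[[-0.8,0,0],0,255],[[0,0,0],0,255]]';python3 -c "
from h import *
ds();save('side','s7.png')
im=cv2.imread('pics/s7.png')[210:310,130:310];cv2.imwrite('pics/s7c.png',cv2.resize(im,None,fx=4.4,fy=4.4,interpolation=2))
im,d=save('wrist','w7.png')"
```

```text
clock: 11.95
position: [0.4443, 0.2559, 0.0587]
ee_rot: [2.676, 1.645, -0.0]
force: [0.2, 1.7, -4.9]
width: 0.151
t 11.95 p [0.4443 0.2559 0.0587] rot [ 2.676  1.645 -0.   ] F [ 0.21  1.68 -4.95] T [ 0.23  0.03 -0.02] w 0.151
dock mm x 26.4 y 0.1 z 58.7 carrier yaw err 0.06 | F dock x -1.6 y -0.6 z -4.9
clock: 12.45
position: [0.4294, 0.2263, 0.0585]
ee_rot: [2.676, 1.644, -0.003]
force: [-2.7, -1.3, -3.8]
width: 0.151
t 12.45 p [0.4294 0.2263 0.0585] rot [ 2.676  1.644 -0.003] F [-2.72 -1.27 -3.8 ] T [-0.07  0.42 -0.08] w 0.151
dock mm x 59.5 y 0.2 z 58.5 carrier yaw err 0.02 | F dock x 2.4 y -1.9 z -3.8
```

View pics/s7c.png

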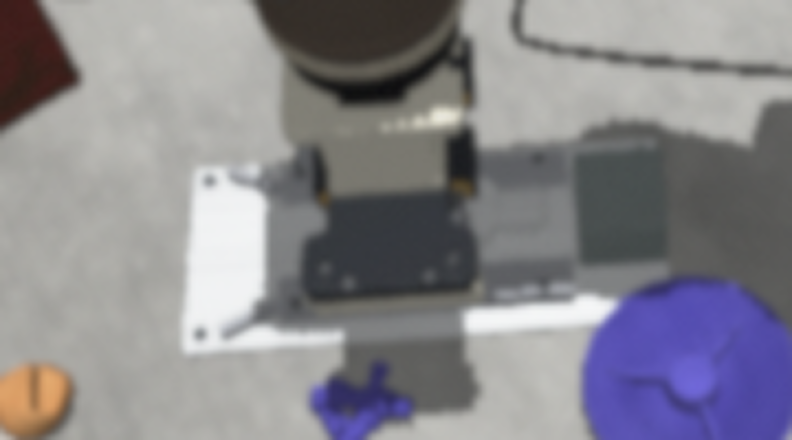

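View pics/w7.png

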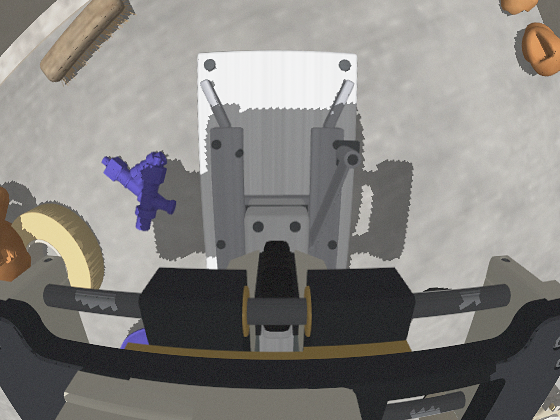

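The guard has swung in beside the block (345,160 → 315,225) and the carrier is centred in the slot. Next I'll bring the nose into the hood, then feel for the stop.

```bash
python3 -m crank '[[[-0.6,0,0],0,255],[[-0.6,0,0],0,255],[[-0.4,0,0],0,255],[[0,0,0],0,255]]';python3 -c "
from h import *
for i in range(1): ds()"; python3 -m crank '[[[-0.2,0,0],0,255],[[-0.2,0,0],0,255],[[-0.2,0,0],0,255],[[0,0,0],0,255]]';python3 -c "
from h import *
ds()"
```

```text
clock: 12.95
position: [0.4226, 0.2128, 0.0586]
ee_rot: [2.676, 1.644, -0.002]
force: [-2.8, -0.2, -4.3]
width: 0.153
t 12.95 p [0.4226 0.2128 0.0586] rot [ 2.676e+00  1.644e+00 -2.000e-03] F [-2.76 -0.22 -4.27] T [-0.03  0.38 -0.01] w 0.153
dock mm x 74.6 y 0.3 z 58.6 carrier yaw err 0.04 | F dock x 1.4 y -2.4 z -4.3
clock: 13.35
position: [0.4202, 0.2082, 0.0587]
ee_rot: [2.676, 1.645, -0.0]
force: [-2.1, 1.1, -3.4]
width: 0.148
t 13.35 p [0.4202 0.2082 0.0587] rot [ 2.676  1.645 -0.   ] F [-2.05  1.07 -3.41] T [ 0.06  0.27 -0.  ] w 0.148
dock mm x 79.8 y 0.2 z 58.7 carrier yaw err 0.06 | F dock x -0.0 y -2.3 z -3.4
```

```bash
python3 -m crank '[[[-0.1,0,0],0,255],[[-0.1,0,0],0,255],[[0,0,0],0,255]]';python3 -c "
from h import *
ds()"; python3 -m crank '[[[-0.1,0,0],0,255],[[-0.1,0,0],0,255],[[0,0,0],0,255]]';python3 -c "
from h import *
ds()"
```

```text
clock: 13.65
position: [0.4193, 0.2065, 0.0587]
ee_rot: [2.676, 1.645, -0.0]
force: [-0.6, 0.6, -4.4]
width: 0.15
t 13.65 p [0.4193 0.2065 0.0587] rot [ 2.676  1.645 -0.   ] F [-0.55  0.61 -4.44] T [ 0.23  0.19 -0.01] w 0.15
dock mm x 81.8 y 0.2 z 58.7 carrier yaw err 0.06 | F dock x -0.3 y -0.8 z -4.4
clock: 13.95
position: [0.4186, 0.2045, 0.0587]
ee_rot: [2.676, 1.645, -0.0]
force: [0.4, -0.5, -4.2]
width: 0.152
t 13.95 p [0.4186 0.2045 0.0587] rot [ 2.676  1.645 -0.   ] F [ 0.37 -0.53 -4.17] T [-0.05 -0.07  0.03] w 0.152
dock mm x 83.8 y 0.5 z 58.7 carrier yaw err 0.05 | F dock x 0.3 y 0.6 z -4.2
```

```bash
cat > r.py <<'E'
from h import *
ds()
E
python3 -m crank '[[[-0.1,0,0],0,255],[[0,0,0],0,255]]' >/dev/null; python3 r.py
python3 -m crank '[[[-0.1,0,0],0,255],[[0,0,0],0,255]]'>/dev/null; python3 r.py
```

```text
t 14.15 p [0.4181 0.2038 0.0587] rot [ 2.676  1.645 -0.   ] F [ 0.33 -0.82 -3.65] T [-0.01 -0.1   0.02] w 0.151
dock mm x 84.7 y 0.3 z 58.7 carrier yaw err 0.05 | F dock x 0.6 y 0.7 z -3.6
t 14.35 p [0.4175 0.203  0.0587] rot [ 2.676  1.645 -0.   ] F [-0.16 -0.08 -4.19] T [ 0.05 -0.1   0.04] w 0.15
dock mm x 85.7 y 0.2 z 58.7 carrier yaw err 0.06 | F dock x 0.1 y -0.1 z -4.2
```

```bash
python3 -m crank '[[[-0.1,0,0],0,255],[[0,0,0],0,255]]' >/dev/null; python3 r.py
python3 -m crank '[[[-0.1,0,0],0,255],[[0,0,0],0,255]]'>/dev/null; python3 r.py
```

```text
t 14.55 p [0.4171 0.2021 0.0587] rot [ 2.676  1.645 -0.   ] F [-0.52  0.78 -5.67] T [ 0.01 -0.07 -0.03] w 0.152
dock mm x 86.7 y 0.2 z 58.7 carrier yaw err 0.06 | F dock x -0.5 y -0.8 z -5.7
t 14.75 p [0.4166 0.2012 0.0587] rot [ 2.676  1.645 -0.   ] F [ 0.06 -0.51 -3.83] T [-0.04 -0.06  0.02] w 0.152
dock mm x 87.7 y 0.2 z 58.7 carrier yaw err 0.06 | F dock x 0.4 y 0.3 z -3.8
```

```bash
python3 -m crank '[[[-0.1,0,0],0,255],[[0,0,0],0,255]]' >/dev/null; python3 r.py|tail -1
python3 -m crank '[[[-0.1,0,0],0,255],[[0,0,0],0,255]]'>/dev/null; python3 r.py|tail -1
```

```text
dock mm x 88.7 y 0.2 z 58.7 carrier yaw err 0.06 | F dock x 0.1 y 0.2 z -4.1
dock mm x 89.7 y 0.2 z 58.7 carrier yaw err 0.06 | F dock x 0.7 y 0.1 z -4.9
```

```bash
python3 -m crank '[[[-0.1,0,0],0,255],[[0,0,0],0,255]]' >/dev/null; python3 r.py
python3 -m crank '[[[-0.1,0,0],0,255],[[0,0,0],0,255]]'>/dev/null; python3 r.py
```

```text
t 15.35 p [0.4153 0.1985 0.0587] rot [ 2.676  1.645 -0.   ] F [ 0.77 -0.11 -4.44] T [ 0.03 -0.03 -0.01] w 0.156
dock mm x 90.7 y 0.2 z 58.7 carrier yaw err 0.06 | F dock x -0.3 y 0.7 z -4.4
t 15.55 p [0.4148 0.1976 0.0587] rot [ 2.676  1.645 -0.   ] F [-0.57  0.28 -4.44] T [ 0.   -0.08  0.  ] w 0.151
dock mm x 91.7 y 0.2 z 58.7 carrier yaw err 0.06 | F dock x 0.0 y -0.6 z -4.4
```

```bash
python3 -m crank '[[[-0.1,0,0],0,255],[[0,0,0],0,255]]' >/dev/null; python3 r.py
python3 -m crank '[[[-0.1,0,0],0,255],[[0,0,0],0,255]]'>/dev/null; python3 r.py
```

```text
t 15.75 p [0.4143 0.1967 0.0587] rot [ 2.676  1.645 -0.   ] F [-0.58 -1.13 -4.26] T [ 0.02 -0.09  0.05] w 0.147
dock mm x 92.7 y 0.2 z 58.7 carrier yaw err 0.06 | F dock x 1.3 y -0.0 z -4.3
t 15.95 p [0.4139 0.1958 0.0587] rot [ 2.676  1.645 -0.   ] F [ 0.2   0.12 -4.14] T [ 0.02 -0.1   0.02] w 0.15
dock mm x 93.7 y 0.2 z 58.7 carrier yaw err 0.06 | F dock x -0.2 y 0.1 z -4.1
```

```bash
python3 -m crank '[[[-0.1,0,0],0,255],[[0,0,0],0,255]]' >/dev/null; python3 r.py
python3 -m crank '[[[-0.1,0,0],0,255],[[0,0,0],0,255]]'>/dev/null; python3 r.py
```

```text
t 16.15 p [0.4135 0.195  0.0587] rot [2.676 1.645 0.   ] F [ 0.86  0.62 -4.89] T [-0.01 -0.12  0.01] w 0.15
dock mm x 94.6 y 0.2 z 58.7 carrier yaw err 0.06 | F dock x -0.9 y 0.5 z -4.9
t 16.35 p [0.413  0.1941 0.0587] rot [ 2.676  1.645 -0.   ] F [ 0.64  1.11 -4.72] T [ 0.05 -0.05  0.03] w 0.153
dock mm x 95.7 y 0.2 z 58.7 carrier yaw err 0.06 | F dock x -1.3 y 0.1 z -4.7
```

```bash
python3 -m crank '[[[-0.1,0,0],0,255],[[0,0,0],0,255]]' >/dev/null; python3 r.py
```

```text
t 16.55 p [0.4126 0.1932 0.0587] rot [ 2.676  1.645 -0.   ] F [ 0.82  1.03 -4.45] T [ 0.1  -0.14 -0.02] w 0.15
dock mm x 96.7 y 0.2 z 58.7 carrier yaw err 0.07 | F dock x -1.3 y 0.3 z -4.4
```

```bash
python3 -m crank '[[[-0.1,0,0],0,255],[[0,0,0],0,255]]'>/dev/null; python3 r.py
```

```text
t 16.75 p [0.4121 0.1923 0.0587] rot [ 2.676  1.645 -0.   ] F [ 0.47  1.71 -3.6 ] T [ 0.05 -0.16 -0.02] w 0.152
dock mm x 97.7 y 0.2 z 58.7 carrier yaw err 0.06 | F dock x -1.7 y -0.4 z -3.6
```

```bash
python3 -m crank '[[[0,0,0],0,255]]'>/dev/null; python3 r.py
```

```text
t 16.85 p [0.4122 0.1924 0.0587] rot [2.676 1.645 0.   ] F [-0.07  0.39 -3.31] T [ 0.11 -0.15  0.01] w 0.152
dock mm x 97.5 y 0.2 z 58.7 carrier yaw err 0.06 | F dock x -0.3 y -0.2 z -3.3
```

```bash
python3 -m crank '[[[-0.1,0,0],0,255],[[0,0,0],0,255]]'>/dev/null; python3 r.py|tail -1
```

```text
dock mm x 98.7 y 0.2 z 58.7 carrier yaw err 0.06 | F dock x 0.0 y -0.2 z -4.8
```

```bash
python3 -m crank '[[[-0.1,0,0],0,255],[[0,0,0],0,255]]'>/dev/null; python3 r.py|tail -1
```

```text
dock mm x 99.7 y 0.2 z 58.7 carrier yaw err 0.06 | F dock x -1.0 y -0.4 z -4.1
```

```bash
python3 -m crank '[[[-0.1,0,0],0,255],[[0,0,0],0,255]]'>/dev/null; python3 r.py
```

```text
t 17.45 p [0.4109 0.1899 0.0588] rot [-2.676e+00 -1.645e+00 -1.000e-03] F [ 0.7   1.37 -3.98] T [ 0.36 -0.24  0.06] w 0.154
dock mm x 100.3 y 0.3 z 58.8 carrier yaw err 0.06 | F dock x -1.5 y 0.0 z -4.0
```

```bash
python3 -m crank '[[[0,0,0],0,255]]'>/dev/null; python3 r.py; python3 -m crank '[[[0,0,0],0,255]]'>/dev/null; python3 r.py
```

```text
t 17.55 p [0.4109 0.1899 0.0588] rot [-2.676e+00 -1.645e+00 -1.000e-03] F [ 0.53  1.83 -4.19] T [ 0.32 -0.15 -0.01] w 0.149
dock mm x 100.3 y 0.2 z 58.8 carrier yaw err 0.06 | F dock x -1.9 y -0.4 z -4.2
t 17.65 p [0.411  0.1899 0.0588] rot [-2.676e+00 -1.645e+00 -1.000e-03] F [ 0.17  1.17 -3.12] T [ 0.35 -0.17 -0.06] w 0.151
dock mm x 100.3 y 0.3 z 58.8 carrier yaw err 0.06 | F dock x -1.1 y -0.4 z -3.1
```

```bash
python3 -m crank '[[[-0.05,0,0],0,255],[[0,0,0],0,255]]'>/dev/null; python3 r.py; python3 -m crank '[[[0,0,0],0,255]]'>/dev/null; python3 r.py
```

```text
t 17.85 p [0.4108 0.1896 0.0588] rot [-2.676e+00 -1.645e+00 -1.000e-03] F [ 0.6   2.46 -5.02] T [ 0.61 -0.38 -0.01] w 0.153
dock mm x 100.7 y 0.2 z 58.8 carrier yaw err 0.07 | F dock x -2.5 y -0.6 z -5.0
t 17.95 p [0.4108 0.1896 0.0588] rot [-2.676e+00 -1.645e+00 -1.000e-03] F [ 1.56  2.91 -4.59] T [ 0.66 -0.31  0.  ] w 0.149
dock mm x 100.7 y 0.3 z 58.8 carrier yaw err 0.07 | F dock x -3.3 y 0.1 z -4.6
```

Force rises at about 4 N/mm past x≈100 mm, so the nose is on the pad with about 3 N. I'll add a touch more press, set the foot down, and release.

```bash
python3 -m crank '[[[-0.05,0,0],0,255],[[0,0,0.05],0,255],[[0,0,0],0,255]]'>/dev/null; python3 r.py; python3 -m crank '[[[0,0,0],0,255]]'>/dev/null; python3 r.py
```

```text
t 18.25 p [0.4107 0.1893 0.0585] rot [-2.676e+00 -1.645e+00 -1.000e-03] F [ 0.9   4.33 -0.7 ] T [ 0.81 -0.38 -0.06] w 0.152
dock mm x 101.0 y 0.3 z 58.5 carrier yaw err 0.07 | F dock x -4.3 y -1.2 z -0.7
t 18.35 p [0.4107 0.1893 0.0585] rot [-2.676e+00 -1.645e+00 -2.000e-03] F [1.67 3.67 0.22] T [ 0.86 -0.31  0.01] w 0.148
dock mm x 101.0 y 0.3 z 58.5 carrier yaw err 0.07 | F dock x -4.0 y -0.2 z 0.2
```

```bash
python3 -m crank '[[[0,0,0],0,140],[[0,0,0],0,140],[[0,0,0],0,140],[[0,0,0],0,140],[[0,0,0],0,140]]' 3; python3 r.py; python3 -c "
from h import *
save('wrist','w8.png')"
```

```text
clock: 18.85
position: [0.4103, 0.1886, 0.0581]
ee_rot: [2.676, 1.645, -0.001]
force: [-0.7, -0.3, 0.0]
width: 0.447
t 18.85 p [0.4103 0.1886 0.0581] rot [ 2.676e+00  1.645e+00 -1.000e-03] F [-0.66 -0.26  0.04] T [ 0.02 -0.05 -0.06] w 0.447
dock mm x 101.8 y 0.2 z 58.1 carrier yaw err 0.06 | F dock x 0.5 y -0.5 z 0.0
```

View pics/w8.png

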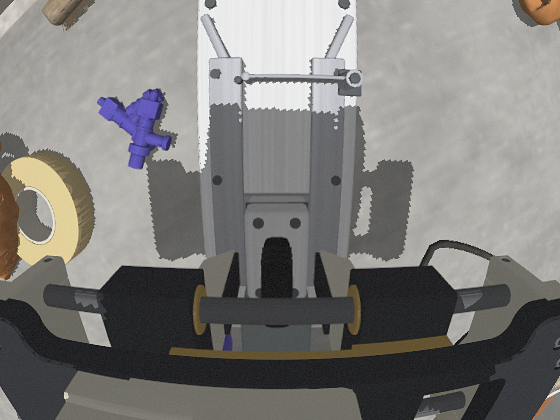

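The guard is shut across the path (240–350, 77) and the fingers are clear of the grip. I'll retreat straight up.

```bash
python3 -m crank '[[[0,0,-1],0,140],[[0,0,-2.5],0,140],[[0,0,-4],0,140],[[0,0,-4],0,140],[[0,0,-4],0,140]]'; python3 -m crank '[[[2,0,-3],0,140],[[4,0,0],0,140],[[2,0,0],0,140],[[0,0,0],0,140],[[0,0,0],0,140]]'
python3 - <<'E'
from h import *
s=ds();c=get_calibration('wrist'); im,d=save('wrist','w9.png');P=fcloud(d,c);Z=P[...,2]
y=np.radians(-116.9);e=np.array([np.cos(y),np.sin(y)]);n=np.array([-e[1],e[0]])
Q=(P[...,:2]-[.4561,.2795]);dx=Q@e*1e3;dy=Q@n*1e3
for lab in ['carrier','guard','dock']:
    r=masks_of(lab,'wrist'); print(lab,[(round(q['score'],2),q['region'].sum()) for q in r][:2])
    if r:
        m=r[0]['region']
        for lo,hi in [(.045,.055),(.09,.1)]:
            k=m&(Z>lo)&(Z<hi)
            if k.sum()>5: print(lo,k.sum(),'dx',np.percentile(dx[k],[2,50,98]).round(1),'dy',np.percentile(dy[k],[2,50,98]).round(1))
save('side','s9.png');save('scene','c9.png')
im=cv2.imread('pics/s9.png')[210:310,130:310];cv2.imwrite('pics/s9c.png',cv2.resize(im,None,fx=4.4,fy=4.4,interpolation=2))
E
```

```text
clock: 19.4
position: [0.4097, 0.1891, 0.2154]
ee_rot: [-2.675, -1.646, 0.0]
force: [1.4, -0.1, -0.7]
width: 0.448
clock: 19.9
position: [0.4458, 0.2603, 0.2434]
ee_rot: [-2.675, -1.647, 0.001]
force: [0.3, -0.3, -0.2]
width: 0.452
t 19.9 p [0.4458 0.2603 0.2434] rot [-2.675e+00 -1.647e+00  1.000e-03] F [ 0.3  -0.31 -0.18] T [-0.03 -0.07 -0.03] w 0.452
dock mm x 21.8 y -0.4 z 243.4 carrier yaw err 0.14 | F dock x 0.1 y 0.4 z -0.2
carrier [(0.68, np.int64(1894))]
0.045 958 dx [ 72.4  92.2 132.2] dy [-17.3   1.5  18.1]
0.09 327 dx [ 84.5  97.4 112.3] dy [-6.   0.4  6.8]
guard [(0.53, np.int64(284))]
0.045 128 dx [-4.5 -0.6  2.3] dy [-16.5  15.4  41.8]
dock [(0.69, np.int64(12824)), (0.5, np.int64(1801))]
0.045 529 dx [ -3.1 140.2 158.9] dy [-21.6   4.3  41.9]
```

View pics/w9.png

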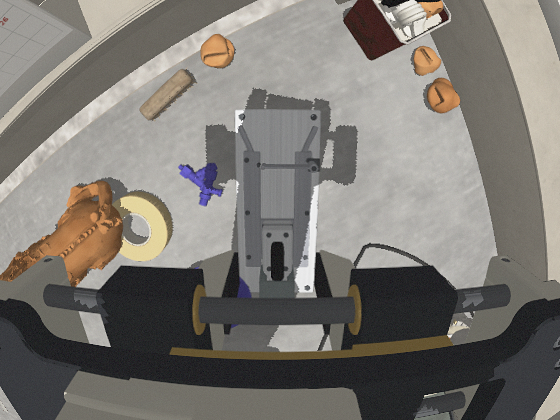

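View pics/c9.png

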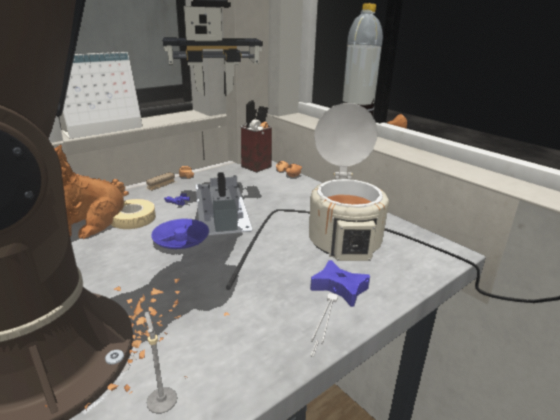

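Everything looks in place. A released pad could have kicked the carrier back a little, so I'll compare the carrier's position in the hand-camera pictures before release (w7) and after (w8).

Run:
```python
from h import *
g=lambda n: cv2.cvtColor(cv2.imread(f'pics/{n}.png'),cv2.COLOR_BGR2GRAY).astype(np.float32)
a,b=g('w7'),g('w8')
for box in [(210,240,246,308),(212,236,248,270),(212,236,284,306),(236,268,262,292)]:
    A=a[box[0]:box[1],box[2]:box[3]];B=b[box[0]:box[1],box[2]:box[3]]
    W=np.eye(2,3,dtype=np.float32)
    try: cc,W=cv2.findTransformECC(A,B,W,cv2.MOTION_TRANSLATION,(3,200,1e-6)); print(box,cc,W[:,2])
    except Exception as ex: print(box,'fail')
c=get_calibration('wrist')
cv2.imwrite('pics/cmp.png',np.hstack([cv2.resize(x[180:280,230:325],None,fx=4,fy=4,interpolation=2) for x in (a,b)]))
```

```text
(210, 240, 246, 308) 0.9880850536048865 [ 0.12567292 -3.6120665 ]
(212, 236, 248, 270) 0.9850119791264411 [ 0.1347351 -3.5281134]
(212, 236, 284, 306) 0.9847611467776707 [ 0.1309843 -3.5209408]
(236, 268, 262, 292) 0.9544587218875032 [ 0.16758798 -3.228285  ][ WARN:0@0.259] global loadsave.cpp:1063 imwrite_ Unsupported depth image for selected encoder is fallbacked to CV_8U.
```

View pics/cmp.png

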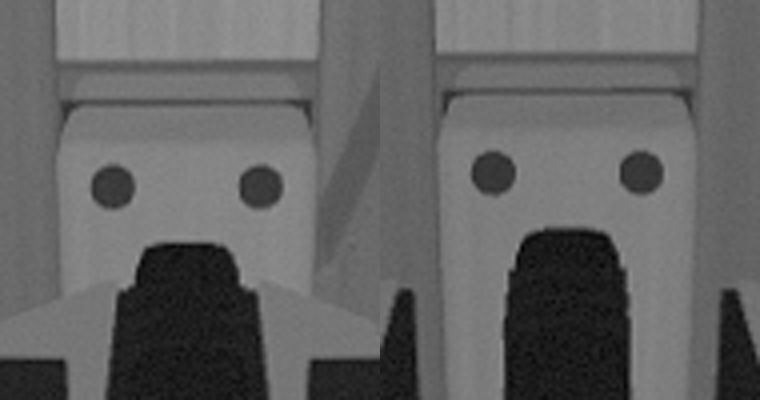

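The result is ambiguous. The picture shows the carrier about 1.2 mm behind its pressed position, so it may only just touch the pad. There's time, so I'll regrip, press again, ease the force to about 1 N and release quasi-statically.

```bash
python3 -m crank '[[[-4,0,0],0,140],[[-3.9,0,0],0,140],[[0,0,3],0,140],[[0,0,4],0,140],[[0,0,4],0,140]]'; python3 -m crank '[[[0,0,3],0,140],[[0,0,0],0,140],[[0,0,0],0,140]]'; python3 r.py
```

```text
clock: 20.7
position: [0.4114, 0.1888, 0.1327]
ee_rot: [2.677, 1.642, 0.003]
force: [0.9, -0.3, 0.1]
width: 0.451
clock: 21.0
position: [0.4107, 0.1899, 0.1038]
ee_rot: [-2.676, -1.646, 0.001]
force: [0.4, 1.1, 0.5]
width: 0.45
t 21.0 p [0.4107 0.1899 0.1038] rot [-2.676e+00 -1.646e+00  1.000e-03] F [0.36 1.12 0.5 ] T [ 0.04 -0.09 -0.05] w 0.45
dock mm x 100.4 y 0.1 z 103.8 carrier yaw err 0.09 | F dock x -1.2 y -0.2 z 0.5
```

```bash
python3 -m crank '[[[0,0,2.5],0,140],[[0,0,1.5],0,140],[[0,0,0.5],0,140],[[0,0,0],0,140]]'; python3 r.py; python3 -m crank '[[[0,0,0],0,255],[[0,0,0],0,255],[[0,0,0],0,255],[[0,0,0],0,255],[[0,0,0],0,255]]' 15; python3 -m crank '[[[0,0,0],0,255]]'; python3 r.py;python3 -m crank '[[[0,0,0],0,255]]' >/dev/null; python3 r.py
```

```text
clock: 21.4
position: [0.4115, 0.1901, 0.0592]
ee_rot: [2.676, 1.645, 0.002]
force: [0.6, -0.2, 0.2]
width: 0.451
t 21.4 p [0.4115 0.1901 0.0592] rot [2.676e+00 1.645e+00 2.000e-03] F [ 0.56 -0.22  0.16] T [ 0.05 -0.11  0.03] w 0.451
dock mm x 99.9 y 0.7 z 59.2 carrier yaw err 0.06 | F dock x -0.1 y 0.6 z 0.2
clock: 21.9
position: [0.4111, 0.1898, 0.0586]
ee_rot: [2.676, 1.645, 0.001]
force: [-0.4, -0.5, 6.1]
width: 0.154
clock: 22.0
position: [0.411, 0.1898, 0.0586]
ee_rot: [2.676, 1.645, 0.001]
force: [-0.6, -1.9, 6.1]
width: 0.153
t 22.0 p [0.411  0.1898 0.0586] rot [2.676e+00 1.645e+00 1.000e-03] F [-0.63 -1.89  6.11] T [-0.27  0.1   0.02] w 0.153
dock mm x 100.4 y 0.4 z 58.6 carrier yaw err 0.06 | F dock x 2.0 y 0.3 z 6.1
t 22.1 p [0.4111 0.1898 0.0586] rot [2.676e+00 1.645e+00 1.000e-03] F [-1.   -1.42  6.51] T [-0.23  0.07 -0.02] w 0.152
dock mm x 100.4 y 0.4 z 58.6 carrier yaw err 0.06 | F dock x 1.7 y -0.3 z 6.5
```

```bash
python3 -m crank '[[[0,0,-0.05],0,255],[[0,0,0],0,255]]'>/dev/null; python3 r.py; python3 -m crank '[[[-0.05,0,0],0,255],[[0,0,0],0,255]]' >/dev/null; python3 r.py
```

```text
t 22.3 p [0.4108 0.1898 0.0586] rot [-2.676 -1.645 -0.   ] F [ 0.68  1.4  -1.98] T [ 0.17 -0.3   0.04] w 0.153
dock mm x 100.5 y 0.2 z 58.6 carrier yaw err 0.07 | F dock x -1.6 y -0.0 z -2.0
t 22.5 p [0.4107 0.1895 0.0587] rot [-2.676e+00 -1.645e+00 -1.000e-03] F [ 1.51  1.53 -4.1 ] T [ 0.47 -0.46  0.04] w 0.151
dock mm x 100.8 y 0.2 z 58.7 carrier yaw err 0.07 | F dock x -2.0 y 0.7 z -4.1
```

```bash
python3 -m crank '[[[-0.05,0,0],0,255],[[0,0,0],0,255]]' >/dev/null; python3 r.py
```

```text
t 22.7 p [0.4106 0.1892 0.0587] rot [-2.676e+00 -1.645e+00 -1.000e-03] F [ 2.24  3.68 -4.22] T [ 0.81 -0.61 -0.01] w 0.15
dock mm x 101.1 y 0.2 z 58.7 carrier yaw err 0.07 | F dock x -4.3 y 0.3 z -4.2
```

```bash
python3 -m crank '[[[0.08,0,0],0,255],[[0,0,0.03],0,255],[[0,0,0],0,255]]' >/dev/null; python3 r.py;python3 -m crank '[[[0,0,0],0,255]]' >/dev/null; python3 r.py
```

```text
t 23.0 p [0.4107 0.1896 0.0586] rot [2.676 1.645 0.   ] F [0.3  1.87 0.11] T [ 0.36 -0.21  0.03] w 0.151
dock mm x 100.7 y 0.2 z 58.6 carrier yaw err 0.07 | F dock x -1.8 y -0.6 z 0.1
t 23.1 p [0.4108 0.1896 0.0586] rot [2.676 1.645 0.   ] F [-0.29  1.71  2.59] T [ 0.31 -0.12  0.03] w 0.152
dock mm x 100.7 y 0.2 z 58.6 carrier yaw err 0.07 | F dock x -1.4 y -1.0 z 2.6
```

```bash
python3 -c "
from h import *
save('wrist','w10.png')"; python3 -m crank '[[[0,0,0],0,140],[[0,0,0],0,140],[[0,0,0],0,140],[[0,0,0],0,140],[[0,0,0],0,140]]' 3; python3 r.py
python3 - <<'E'
from h import *
save('wrist','w11.png')
g=lambda n: cv2.cvtColor(cv2.imread(f'pics/{n}.png'),cv2.COLOR_BGR2GRAY).astype(np.float32)
b=g('w11')
for n in ['w10','w8']:
  a=g(n)
  for nm,box in [('carrier',(205,236,246,308)),('dock',(60,150,205,350))]:
    A=a[box[0]:box[1],box[2]:box[3]];B=b[box[0]:box[1],box[2]:box[3]]
    W=np.eye(2,3,dtype=np.float32)
    cc,W=cv2.findTransformECC(A,B,W,cv2.MOTION_TRANSLATION,(3,200,1e-6)); print(n,nm,cc,W[:,2])
E
```

```text
clock: 23.65
position: [0.4107, 0.1894, 0.0584]
ee_rot: [2.676, 1.645, -0.0]
force: [-0.1, -0.5, 0.4]
width: 0.446
t 23.65 p [0.4107 0.1894 0.0584] rot [ 2.676  1.645 -0.   ] F [-0.09 -0.49  0.37] T [-0.05 -0.04 -0.03] w 0.446
dock mm x 100.9 y 0.2 z 58.4 carrier yaw err 0.06 | F dock x 0.5 y 0.1 z 0.4
w10 carrier 0.9771580092446818 [-0.0039499  -0.26827857]
w10 dock 0.9868420641000792 [-0.01181526 -0.31980023]
w8 carrier 0.9957315602985978 [-0.09173403  1.9857919 ]
w8 dock 0.9784961486455613 [0.01832071 1.3769481 ]
```

On release the carrier's image moved -0.27 px against -0.32 px for the dock, so the carrier stayed put with the pad lightly loaded. Now I'll retreat.

```bash
python3 -m crank '[[[0,0,-0.5],0,140],[[0,0,-1.5],0,140],[[0,0,-3],0,140],[[0,0,-4],0,140],[[0,0,-5],0,140]]'; python3 -m crank '[[[0,0,-4],0,140],[[4,0,-1],0,140],[[4,0,0],0,140],[[0,0,0],0,140],[[0,0,0],0,140]]'
python3 - <<'E'
from h import *
s=ds();c=get_calibration('wrist'); im,d=save('wrist','w12.png');P=fcloud(d,c);Z=P[...,2]
y=np.radians(-116.9);e=np.array([np.cos(y),np.sin(y)]);n=np.array([-e[1],e[0]])
Q=(P[...,:2]-[.4561,.2795]);dx=Q@e*1e3;dy=Q@n*1e3
for lab in ['carrier','guard']:
    r=masks_of(lab,'wrist')
    if r:
        m=r[0]['region']
        for lo,hi in [(.042,.055),(.09,.1)]:
            k=m&(Z>lo)&(Z<hi)
            if k.sum()>5: print(lab,lo,k.sum(),'dx',np.percentile(dx[k],[2,50,98]).round(1),'dy',np.percentile(dy[k],[2,50,98]).round(1))
save('side','s12.png')
print([np.round(q['location'],3) for l in ('fitting','xblock') for q in look_for(l,'side')[:1]])
E
```

```text
clock: 24.2
position: [0.4095, 0.1891, 0.1992]
ee_rot: [-2.675, -1.646, 0.004]
force: [1.3, -0.1, 0.6]
width: 0.449
clock: 24.7
position: [0.4463, 0.2617, 0.2484]
ee_rot: [-2.674, -1.648, 0.001]
force: [0.5, -0.3, -0.6]
width: 0.449
t 24.7 p [0.4463 0.2617 0.2484] rot [-2.674e+00 -1.648e+00  1.000e-03] F [ 0.49 -0.34 -0.6 ] T [-0.02 -0.04 -0.  ] w 0.449
dock mm x 20.3 y -0.7 z 248.4 carrier yaw err 0.18 | F dock x 0.1 y 0.6 z -0.6
carrier 0.042 610 dx [ -3.3 139.5 161.7] dy [-22.    4.3  42.1]
guard 0.042 189 dx [-4.6 -0.4  3.5] dy [-17.1  15.3  42.5]
[array([ 0.418, -0.142,  0.024]), array([ 0.416, -0.14 ,  0.025])]
```

View pics/w12.png

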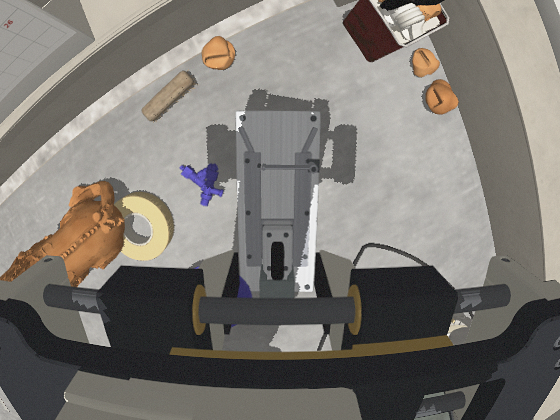

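View pics/s12.png

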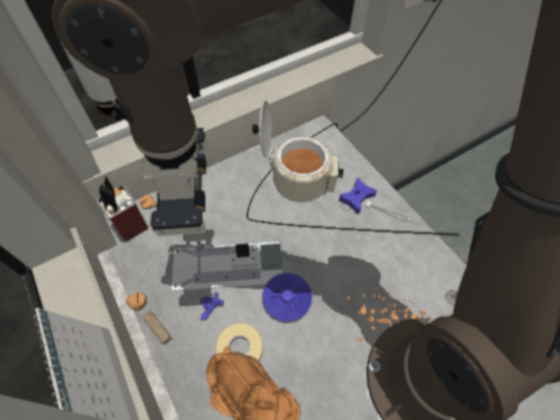

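The carrier sits upright with its nose in the hood (w12: grip at 278,262). The guard is shut across the slot (262–318,165), and the fitting and xblock are where they started. I'm handing in.

```bash
python3 -c "
from h import *
print(workorder.sign_off())"
```

```text
the job is handed in; nothing more can be done
None
```

The carrier is in the dock with its nose against the hidden pad, the guard is shut behind it, and the job was handed in at about 25 s. I gripped it, slid it nose first through the guard into the rails, and felt for the stop. The pad met the nose with the TCP at about x = 100 mm, so its face is about 164 mm from the guard plane, and I pressed it to about 4 N.

- **Second press:** After the first release, a before/after picture comparison suggested the carrier might have sprung back about 1 mm. I regripped it, pressed again to about 4 N, eased off to about 1.5 N with the foot resting on the plate, and let go.
- **Carrier:** On that second release its image moved with the dock to within about 0.1 px, so it stayed where it was, lightly against the pad. The pin itself cannot be seen or read, so seating is judged from force and pictures only.
- **Guard:** The leaf measures at dock x about 0, from y = -17 to +42 mm, so it is shut.
- **Bystanders:** In the pictures both the fitting and the xblock are where they started. In the last check the network reported the xblock's position for "fitting", so the fitting rests on the picture alone.
- **Failed check:** In the last wrist picture the network's mask for "carrier" landed on parts of the dock. An earlier mask, taken between the two presses, put the grip at x about 98 mm, against 100 mm from the arm.
- **Robot:** The gripper was 45% open and clear of everything. The contact forces I read along the dock stayed under about 5 N, and the largest vertical reading was about 6.5 N, when regripping.

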